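# Square a coupon stack and hold the index plunger out

## Task

The five aluminium coupons lie ragged in the nest of the thickness-gauge carriage. Tap the stack against the two fences of the nest until all edges are flush, then pull the carriage's sprung index plunger fully back and hold it there, so that the carriage can run past its other index holes all the way under the dial gauge with the stack still square. Finish while still holding the plunger fully back (I will trim the carriage by hand before it locks); do not bump the gauge or disturb the other things on the bench.

Things in the scene. Friction and masses are not known exactly. Their poses are not given: they have to be found in the camera images.
- station: Fixed gauge station, aluminium bed 186 x 280 mm, top 14 mm up. Origin on the worktop (z = 0) under the centre of the coupon nest in its loading position. +x from the near (plunger) side to the far side, +y along the carriage travel to the gauge (left from the robot), z up. Place and yaw (+-0.25) vary. Coordinates below (mm) are in this frame.
- bracket (a point): Top centre of the fixed block on the bed's near edge that carries the plunger: x -84 to -64, y 28 to 62, 50 mm high; lock nut and sleeve (19 mm across) stick out of it to x = -93. The bed ends at x = -88, so the knob overhangs the worktop.
- carriage (a joint): Carriage position in m: 0 loading place, locked by the plunger (1 mm play); 0.120 end stop, nest under the gauge. A 3 N spring with damper draws it there by itself (0.06 m/s, 2.5 s) once the plunger is clear. Its index bar (x -60 to -50, top 44 mm up) has four holes 40 mm apart that would catch the plunger again if let go.
- nest (a point): On the carriage: centre of the squared stack at nest floor level, 62 mm above the worktop; axes as station. Steel fences form a corner: inner faces at x = +30 (far) and y = +40 (left) from here, 23 mm high. Near (-x) and right (-y) sides are open; there squared coupons overhang the floor block by 5 mm, with 18 mm of free height below them.
- knob (a point): Centre of the plunger's black waisted knob, 19 to 23 mm thick, 25 mm long along station x, 36 mm above the worktop, at x = -110.5, y = 45 when seated; axes as station; fingers can go down on both its y sides. It moves to -x when pulled.
- plunger (a joint): How far the plunger is pulled out, in m: 0 seated (9 mm deep in its hole), clear of the hole beyond 0.009, 0.014 fully back at its stop. Pulled level along station -x (to the robot) against a spring, 5.5 N when seated, 12 N fully back; springs in when let go.
- gauge: Dial gauge on a column stand at the left end of the station: dial 57 mm across at x = 0, y = 120, centred 160 mm up, its tip 89 mm up; column at x = 78, y = 120, 212 mm high. Origin as the station's. Must not be bumped.
- coupon_1: Aluminium coupon, 60 (x) x 80 (y) x 4 mm, 52 g, with a small hanging-hole mark near its -y end; number 1 of five from the bottom of the stack (the squared stack is 20 mm high, 62 to 82 mm above the worktop). Origin: centre of its underside; axes as the station's when square. At the start 4 to 11 mm off towards both open sides and up to 0.08 rad askew. Pushed at mid-side, a skewed coupon can jam by friction: tap near both ends of its near side.
- coupon_2: Aluminium coupon, 60 (x) x 80 (y) x 4 mm, 52 g, with a small hanging-hole mark near its -y end; number 2 of five from the bottom of the stack (the squared stack is 20 mm high, 62 to 82 mm above the worktop). Origin: centre of its underside; axes as the station's when square. At the start 4 to 11 mm off towards both open sides and up to 0.08 rad askew.
- coupon_3: Aluminium coupon, 60 (x) x 80 (y) x 4 mm, 52 g, with a small hanging-hole mark near its -y end; number 3 of five from the bottom of the stack (the squared stack is 20 mm high, 62 to 82 mm above the worktop). Origin: centre of its underside; axes as the station's when square. At the start 4 to 11 mm off towards both open sides and up to 0.08 rad askew.
- coupon_4: Aluminium coupon, 60 (x) x 80 (y) x 4 mm, 52 g, with a small hanging-hole mark near its -y end; number 4 of five from the bottom of the stack (the squared stack is 20 mm high, 62 to 82 mm above the worktop). Origin: centre of its underside; axes as the station's when square. At the start 4 to 11 mm off towards both open sides and up to 0.08 rad askew.
- coupon_5: Aluminium coupon, 60 (x) x 80 (y) x 4 mm, 52 g, with a small hanging-hole mark near its -y end; number 5 of five from the bottom of the stack (the squared stack is 20 mm high, 62 to 82 mm above the worktop). Origin: centre of its underside; axes as the station's when square. At the start 4 to 11 mm off towards both open sides and up to 0.08 rad askew.
- jar_05: Plastic sample jar of soil, 83 mm across, 147 mm high. Bystander; leave it alone. Origin: centre of its underside.
- bench_timer: White countdown timer, 62 x 62 x 24 mm, standing. Bystander; leave it alone. Origin: centre of its underside.
- weighing_bottle_3: Low glass weighing bottle, 47 mm across, 48 mm high, near the right front corner of the station. Bystander; leave it alone. Origin: centre of its underside.
- weighing_bottle_1: Glass weighing bottle, 43 mm across, 53 mm high. Bystander; leave it alone. Origin: centre of its underside.
- forceps: Steel forceps 132 mm long lying flat to the right of the station. Bystander; leave it alone. Origin: centre of its underside.
- marker_black: Marker pen 135 mm long. Bystander; leave it alone. Origin: centre of its underside.
- petri_dish_1: Small petri dish 67 mm across, 13 mm high. Bystander; leave it alone. Origin: centre of its underside.
- strip_box: Small carton 40 x 60 x 20 mm. Bystander; leave it alone. Origin: centre of its underside.
Things that resemble listed ones, but are neither listed nor needed, are in the scene too. Leave any black, blue or brown look-alike of the coupon_5 alone.

How it is judged (in metres and radians):
On the way, in this order (a step that is already met when the one before it is completed fails the run):
1. all five coupons square in the corner of the nest, carriage still locked in its loading position, plunger seated (horizontal distance between each of coupon_1, coupon_2, coupon_3, coupon_4, coupon_5 and nest below 0.003 m and angle between the x axis of each of coupon_1, coupon_2, coupon_3, coupon_4, coupon_5 and the x axis of nest, either way round below 0.05 rad and value of joint carriage below 0.005 m and value of joint plunger below 0.003 m), for 0.2 s.
2. plunger pulled fully back by the fingers (value of joint plunger above 0.0115 m and contact force between plunger and the fingers above 2 N), for 0.2 s.
At the end, for the whole second after the job is handed in: The fingers hold the plunger pulled out at least 11.5 of its 14 mm, the carriage stands at its end stop under the gauge (0.117 m or more), and every coupon is within 3 mm and 0.05 rad of the squared position in the nest; all through the last second, with the robot still holding (all of step 2 and horizontal distance between each of coupon_1, coupon_2, coupon_3, coupon_4, coupon_5 and nest below 0.003 m and angle between the x axis of each of coupon_1, coupon_2, coupon_3, coupon_4, coupon_5 and the x axis of nest, either way round below 0.05 rad and value of joint carriage above 0.117 m); the arm keeps its last pose, push and grip.
It fails at once if the plunger is let back in while the carriage is away from its loading position (value of joint carriage above 0.02 m and value of joint plunger below 0.007 m).
It fails at once if the dial gauge is bumped (more than 3 N) (contact force between gauge and the arm above 3 N or contact force between gauge and the fingers above 3 N).
It fails at once if a bystander is moved more than 15 mm (distance of any of jar_05, bench_timer, weighing_bottle_3, weighing_bottle_1, forceps, marker_black, petri_dish_1, strip_box from where it was at the start of the episode above 0.015 m).
It also fails if it takes over 59 s, if anything falls off the work surface, if the arm or the gripper's body presses on something with over 40 N, if the wrist force passes 120 N, or if a joint passes its speed limit or range.

## Robot

A 6-joint arm with a two-finger parallel gripper is mounted at the origin on a cart in front of the work surface, level with it; the furniture and walls round the work are solid. World frame = base frame: x ahead of the robot, y to its left, z up, the work surface at z = 0. Lengths are in m, angles in degrees, forces in N, time in s.
With the tool pointing down it reaches from about 0.35 to 0.875 m from the base axis. Payload 4.2 kg.
Tool frame: the origin (TCP) lies between the finger pads; the fingertips stand 17 mm ahead of it and the grasp point (between the pads) lies 2 mm behind it; z points along the fingers, y is the direction in which the jaws open and shut (so a half turn about z gives the same grasp; the last joint's range is limited). The gripper opens to 87 mm and grips with 3 to 60 N. Pads are 19 mm wide; open, the fingers measure 117 mm over their backs; the gripper's body (75 mm by 190 mm) begins 51 mm behind the grasp point.
Start: joints at [82.54, 22.042, 0.453, 0, -68.411, -14.817], TCP at [0.237, 0.578, 0.24] pointing down, gripper open.
Joint ranges: [-179.83, 179.83], [-69.29, 118.12], [-61.27, 80.66], [-181.25, 117.63], [-171.15, -9.14], [-177.46, 177.46]. Speed limits (degrees/s): [159.86, 159.86, 180, 180, 180, 180].

## Interface

Orientations are given as a 3x3 rotation matrix whose columns are the frame's x, y, z axes.
In Python, from station import r gives the robot as it stands.
- The arm moves only by the shell command python3 -m creep 'ROWS'. ROWS is JSON, a list of rows, each a list of 7 numbers: the opening, from 0 (shut) to 1 (fully open), then the shift along the tool's x, y, z scaled (see below), then the turn, a rotation vector about the tool's x, y, z scaled (see below). A call has 1 to 5 rows; each row is the pose to reach, as a shift and turn from the pose measured when the call began, along the tool's axes at that moment, turning the shorter way round; what a row does not reach only later rows make up. The controller multiplies each number of a shift by 300 mm and each number of a turn by 180 degrees. A row lasts 1/12 s, in which the tool goes at most 41.7 mm and 7.16 degrees, less where a joint would pass 70% of its speed; a pose out of reach is approached as far as the arm can. A call with a number of a shift or a turn outside -1 to 1 is refused whole. A call with a gripper value outside its range is refused whole. The fingers move at their own pace and stop on an object; the grip force is fixed at half the most. Time passes only in rows, so rows that repeat a pose let the fingers close. It gives the time, the measured TCP pose, the force and the opening at its end, in the units of the state.
- r.sense(): the state, without advancing time (a new reading comes with each control period).
- r.capture(name): name is "scene" or "top"; returns the picture (400x640x3 uint8, blue, green, red); there is no depth.
- r.camera_model(name): a dict with "mtx" (3x3 intrinsics, pixels), "R" (3x3) and "t" (3): a world point X has camera coordinates R X + t. Camera axes: x right, y down, z forward; pixel columns grow to the right and rows downward; lengths in m; the calibration is good to about 2 mm. A picture is of the moment at which its call begins. camera_model takes no time and is no camera call.
- r.finish_job(): hands the job in, once; it reports no verdict.
Trained networks look in the newest picture that a camera, given by its name, has taken for a name from the list of things; names that differ only in an ending like _2 or _b are one class to them, and where a whole thing is asked for, a point or a joint stands for the part that bears it (a point fixed in the world has none). Each returns a list of dicts, best first, with "score" (0 to 1); they miss things now and then, are a little off and sometimes report something else, mostly with a low value. They report only what shows in the picture. A call takes as long as a camera call. They do not tell look-alikes from the thing itself.
- r.recognise(camera, target): "rect" ([left, top, right, bottom] as shares, 0 to 1, of the picture: columns of its width, rows of its height, round what is visible of it).
- r.outline_of(camera, target): "pixels" (400x640 bool, what is visible of it) and "rect" ([left, top, right, bottom] as shares, 0 to 1, of the picture: columns of its width, rows of its height, round what is visible of it).
The state is a dict: "time_s": time; "joints": joint angles; "joint_velocities": joint speeds; "effort": joint torques, N m; "tcp_pos": TCP position; "ee_rot": TCP orientation; "wrist_force": force on the tool from outside, world axes, zero at the start; "moment": the same for the moment, N m; "gripper_width": opening from 0.0 (shut) to 1.0 (fully open).
Only numpy, scipy, OpenCV 4.12 (cv2) and the standard library are available. Lean on these libraries where they do the work, as an engineer would, in place of code of your own. Each camera call takes 0.05 s, during which the arm holds its last target.

## Working session

There is one attempt and no reset: what is moved stays moved. The work goes in short steps, Python scripts to look and compute and a shell command to move; the robot and the scene stay as the last step left them, time stands still between calls to the robot, and variables do not carry over. Pictures are saved under pics/ and viewed, and the job is handed in when it is done.

```bash
ls; mkdir -p pics; python3 - <<'E'
from station import r
import cv2,numpy as np
np.set_printoptions(precision=4,suppress=True)
for n in("scene","top"):
    im=r.capture(n); cv2.imwrite(f"pics/{n}0.png",im)
    m=r.camera_model(n); print(n,np.array(m["mtx"]),np.array(m["R"]),m["t"])
s=r.sense(); print(s)
E
```

```text
pics
scene [[434.5347   0.     314.7833]
 [  0.     434.5347 197.0985]
 [  0.       0.       1.    ]] [[ 0.9082 -0.4183  0.0157]
 [-0.2891 -0.654  -0.6991]
 [ 0.3027  0.6304 -0.7149]] [-0.4727  0.2611  1.124 ]
top [[497.1209   0.     319.9762]
 [  0.     497.1209 206.8074]
 [  0.       0.       1.    ]] [[-0.0269 -0.9996 -0.0077]
 [-0.9831  0.0278 -0.1809]
 [ 0.1811  0.0028 -0.9835]] [0.0739 0.522  1.4168]
{'time_s': 0.1, 'joints': array([ 82.5399,  22.0858,   0.3879,  -0.0255, -68.4125, -14.8176]), 'joint_velocities': array([-0.0192, -0.0815,  0.1786,  0.0814,  0.054 , -0.0839]), 'effort': array([ -0.0002, -39.1691,  18.7937,   4.2318,   0.0135,  -0.0001]), 'tcp_pos': array([0.2367, 0.5779, 0.2386]), 'ee_rot': array([[ 0.9253, -0.3792, -0.0007],
       [-0.3792, -0.9253, -0.0019],
       [ 0.0001,  0.002 , -1.    ]]), 'wrist_force': array([-0.423 , -0.5576,  0.7521]), 'moment': array([ 0.0798, -0.0135, -0.0254]), 'gripper_width': 1.0021802180722699}
```

View pics/scene0.png

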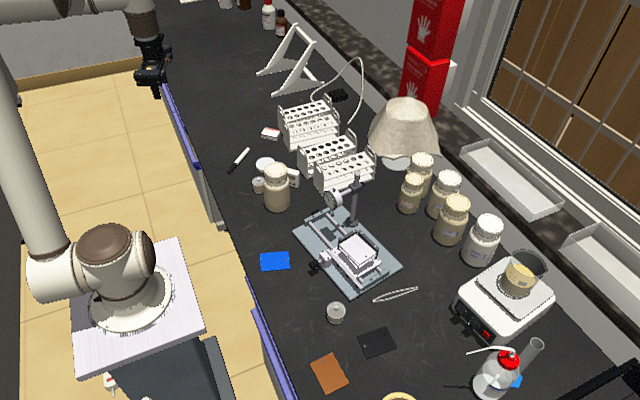

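View pics/top0.png

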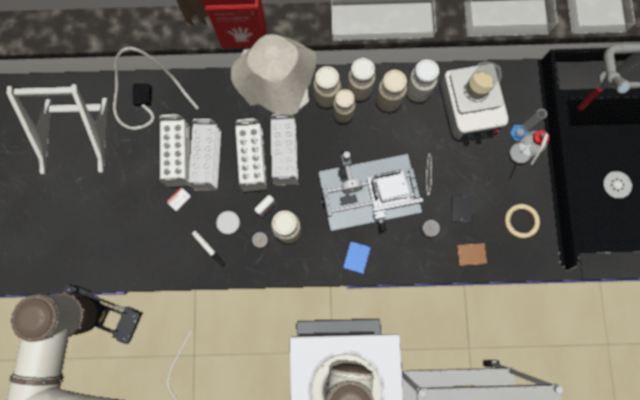

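The station is at about (350,250) in scene and (370,192) in top, with the stack near (357,250) and (391,188). There are blue, black and brown plates on the bench nearby. Next I'll zoom in and run the networks.

```bash
python3 - <<'E'
from station import r
import cv2,numpy as np
np.set_printoptions(precision=4,suppress=True)
ims={}
for n in("scene","top"):
    ims[n]=r.capture(n)
a=ims["scene"][165:305,280:420]; cv2.imwrite("pics/s1.png",cv2.resize(a,(780,600),fx=0,fy=0,interpolation=cv2.INTER_CUBIC) if 0 else cv2.resize(a,(600,600),interpolation=cv2.INTER_CUBIC))
a=ims["top"][140:240,310:440]; cv2.imwrite("pics/t1.png",cv2.resize(a,(780,600),interpolation=cv2.INTER_CUBIC))
for n in("scene","top"):
  for t in("station","knob","carriage","gauge","coupon_5","plunger"):
    o=r.outline_of(n,t)
    for d in o[:4]:
        ys,xs=np.nonzero(d["pixels"]); 
        print(n,t,round(d["score"],2),xs.mean().round(1),ys.mean().round(1),xs.min(),xs.max(),ys.min(),ys.max(),len(xs))
    np.save(f"pics/{n}_{t}.npy",np.array([d["pixels"] for d in o[:1]]))
E
```

```text
scene station 0.7 343.5 244.4 293 402 172 299 5362
scene station 0.24 335.3 312.6 327 344 302 323 315
scene knob 0.71 293.5 177.4 287 299 169 186 170
scene knob 0.55 313.6 264.3 309 319 260 269 69
scene carriage 0.55 353.3 259.6 327 380 230 291 1037
scene gauge 0.76 345.0 198.8 323 363 172 227 782
scene coupon_5 0.92 274.1 261.7 260 289 252 271 544
scene coupon_5 0.85 328.3 374.5 311 347 356 394 881
scene coupon_5 0.82 375.9 342.4 357 395 327 358 798
scene coupon_5 0.75 357.1 249.4 341 373 236 263 549
scene plunger 0.71 364.5 263.0 361 367 261 265 13
scene plunger 0.44 313.6 263.8 308 319 259 269 105
top station 0.71 365.6 191.7 318 421 150 230 5023
top station 0.55 264.7 205.5 257 273 197 214 194
top knob 0.54 381.2 225.5 378 385 221 230 63
top carriage 0.61 386.2 193.5 367 421 170 210 705
top gauge 0.67 347.1 174.7 337 361 150 193 538
top coupon_5 0.96 460.3 208.9 451 470 196 222 511
top coupon_5 0.9 356.0 256.6 344 368 242 271 559
top coupon_5 0.74 391.8 185.9 377 407 174 198 554
top coupon_5 0.74 470.9 254.1 457 485 244 264 516
top plunger 0.59 381.7 226.3 379 384 223 230 35
```

View pics/s1.png

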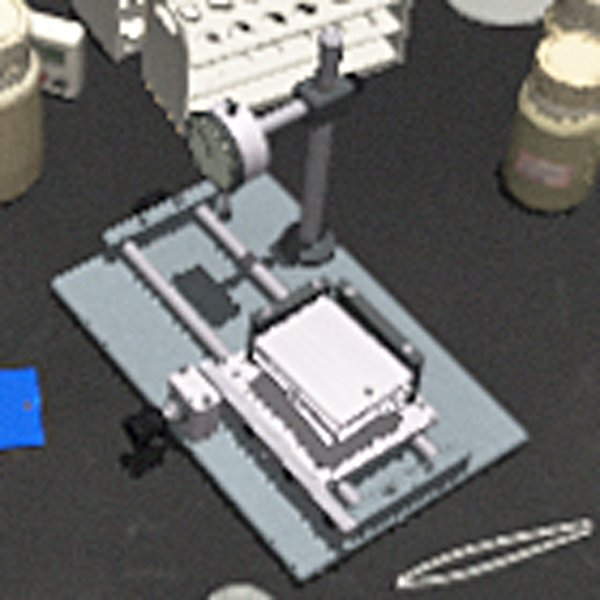

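View pics/t1.png

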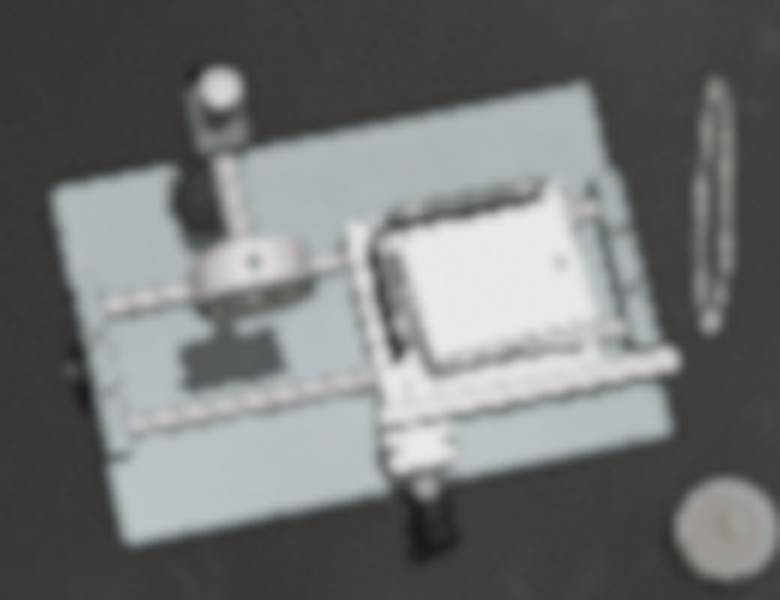

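```bash
cat > h.py <<'E'
import numpy as np,cv2
from scipy.optimize import least_squares
np.set_printoptions(precision=4,suppress=True)
def proj(m,X):
    X=np.atleast_2d(X); c=X@np.array(m["R"]).T+np.array(m["t"]); p=c@np.array(m["mtx"]).T; return p[:,:2]/p[:,2:]
def w(p,L):
    L=np.atleast_2d(L)/1000.; c,s=np.cos(p[2]),np.sin(p[2])
    return np.c_[p[0]+c*L[:,0]-s*L[:,1], p[1]+s*L[:,0]+c*L[:,1], L[:,2]]
E
cat > fit.py <<'E'
from h import *
from station import r
ms={n:r.camera_model(n) for n in("scene","top")}
def crop(n,u,v):
    return (280+(u+.5)/4.2857-.5,165+(v+.5)/4.2857-.5) if n=="scene" else (310+(u+.5)/6-.5,140+(v+.5)/6-.5)
# local pts; bed y start unknown
obs=[("scene","LN",52,283),("scene","RN",300,578),("scene","RF",527,437),("scene","LF",270,175),
("top","LF",52,188),("top","RF",590,83),("top","RN",676,433),("top","LN",127,547),
("top",(78,120,212),222,88),("scene",(78,120,212),330,38)]
def L(k,y0):
    if not isinstance(k,str): return k
    return (-88 if k[1]=="N" else 98, y0+280 if k[0]=="L" else y0,14)
def f(p):
    return np.concatenate([proj(ms[o[0]],w(p,L(o[1],p[3]*1000)))[0]-crop(o[0],o[2],o[3]) for o in obs])
s=least_squares(f,[.55,-.1,.1,-.1],loss="soft_l1"); p=s.x
print(p); print(f(p).reshape(-1,2))
np.save("pose.npy",p)
for nm,l in dict(knob=(-110.5,45,36),bracket=(-74,45,50),nest=(0,0,62),stacktop=(0,0,82),gauge=(0,120,160)).items():
    print(nm,w(p,l)[0],[proj(ms[n],w(p,l))[0].round(1) for n in ms])
E
python3 fit.py
```

```text
[ 0.5778 -0.1454  0.1709 -0.0864]
[[-0.5868  0.2595]
 [ 0.1386  1.386 ]
 [ 1.0092  0.7409]
 [-0.7108 -0.1978]
 [-0.0754  0.0738]
 [-0.3704  0.0223]
 [-0.5936  0.1676]
 [-0.392  -0.5785]
 [-0.6671 -0.1687]
 [ 0.4348  0.5259]]
knob [ 0.4613 -0.1198  0.036 ] [array([313.6, 264.7]), array([381.4, 226.7])]
bracket [ 0.4973 -0.1136  0.05  ] [array([324.9, 255.4]), array([379.2, 213.9])]
nest [ 0.5778 -0.1454  0.062 ] [array([357.3, 251.6]), array([389.2, 185.9])]
stacktop [ 0.5778 -0.1454  0.082 ] [array([358., 247.]), array([390. , 184.4])]
gauge [ 0.5574 -0.0271  0.16  ] [array([332.5, 199.3]), array([351. , 186.4])]
```

Things that could be taken for the coupons (scene pixels):
- the blue plate at (274,262)
- the brown plate at (328,374)
- the black plate at (376,342)
- the white ragged stack in the nest at (357,249)

I choose the white stack, because it is the only one between the fences on the carriage, and the close crop shows this. For the knob I choose the black waisted piece at (313.6,264) in scene and (381,226) in top. The fit predicts (313.6,264.7) and (381.4,226.7). The other "knob" hit, at (293,177), is the jar.

Next is a helper that works out the shifts.

```bash
cat > go.py <<'E'
# python3 go.py x y z relyaw  (station mm, deg): prints scaled shift/turn
import sys
from h import *
from scipy.spatial.transform import Rotation as Ro
from station import r
p=np.load("pose.npy"); s=r.sense(); R=np.array(s["ee_rot"]); t=np.array(s["tcp_pos"])
c,sn=np.cos(p[2]),np.sin(p[2]); S=np.array([[c,-sn,0],[sn,c,0],[0,0,1]])
q=S.T@(t-np.array([p[0],p[1],0]))*1000
ry=np.degrees(np.arctan2(*(S.T@R[:,0])[[1,0]]))
print("t",round(s["time_s"],2),"TCP st mm",q.round(2),"yaw",ry.round(2),"F st",(S.T@np.array(s["wrist_force"])).round(1),"grip",round(s["gripper_width"],3))
print("tilt",R[:,2].round(4),"j",np.array(s["joints"]).round(0))
a=[float(v) for v in sys.argv[1:]]
if len(a)==4:
    g=w(p,a[:3])[0]; A=p[2]+np.radians(a[3]); G=np.array([[np.cos(A),np.sin(A),0],[np.sin(A),-np.cos(A),0],[0,0,-1]])
    d=R.T@(g-t)*1000; rv=np.degrees(Ro.from_matrix(R.T@G).as_rotvec())
    print("shift",(d/300).round(4),"turn",(rv/180).round(4),"| mm",d.round(1),"deg",rv.round(1),"rows",np.ceil(max(np.linalg.norm(d)/41.7,np.linalg.norm(rv)/7.16)))
E
python3 go.py -75 -28 250 -90
python3 - <<'E'
from h import *
from station import r
m=r.camera_model("top");p=np.load("pose.npy")
# bottle 3 location at mid height 24mm
K=np.linalg.inv(m["mtx"]);R=np.array(m["R"]);t=np.array(m["t"])
for nm,u,v,z in(("bottle",431,228,.04),("jar",285,226,.14),("timer",264,205,.06)):
    d=R.T@K@np.array([u,v,1]);C=-R.T@t; X=C+d*(z-C[2])/d[2]
    c,s=np.cos(p[2]),np.sin(p[2]); q=(X[:2]-p[:2]); print(nm,X,(c*q[0]+s*q[1])*1000,(-s*q[0]+c*q[1])*1000)
E
```

```text
t 0.8 TCP st mm [-212.91  771.14  239.57] yaw -32.07 F st [0.7 0.2 0.1] grip 1.003
tilt [ 0. -0. -1.] j [ 83.  22.   0.   0. -68. -15.]
shift [ 1.8038  2.0133 -0.0348] turn [-0.     -0.      0.3219] | mm [541.1 604.  -10.4] deg [-0.  -0.  57.9] rows 20.0
bottle [ 0.4529 -0.2645  0.04  ] -143.4180253793461 -96.13022128116823
jar [0.4561 0.1564 0.14  ] -68.61566041834183 318.10756518029496
timer [0.5316 0.223  0.06  ] 17.08826628922086 370.88005496980105
```

```bash
python3 -m creep '[[0,0.091,0.102,-0.02,0,0,0.035],[0,0.182,0.204,-0.04,0,0,0.07],[0,0.273,0.306,-0.06,0,0,0.105],[0,0.364,0.408,-0.06,0,0,0.14],[0,0.455,0.51,-0.06,0,0,0.175]]'; python3 go.py -75 -28 250 -90
```

```text
time_s: 1.22
tcp_pos: [0.3055, 0.3834, 0.2581]
ee_rot: [[0.587, -0.81, 0.001], [-0.81, -0.587, 0.001], [-0.001, -0.001, -1.0]]
wrist_force: [0.5, -0.7, 0.4]
gripper_width: 0.705
t 1.22 TCP st mm [-178.43  567.34  258.1 ] yaw -63.84 F st [ 0.4 -0.7  0.4] grip 0.705
tilt [ 0.0006  0.0012 -1.    ] j [ 70.   8. -16.   0. -66. -35.]
shift [1.9332 0.5656 0.0251] turn [-0.0003  0.0003  0.1453] | mm [580.  169.7   7.5] deg [-0.1  0.1 26.2] rows 15.0
```

```bash
python3 -m creep '[[0,0.132,0.038,0,0,0,0.036],[0,0.264,0.077,0,0,0,0.072],[0,0.396,0.115,0,0,0,0.108],[0,0.528,0.154,0,0,0,0.145],[0,0.66,0.192,0,0,0,0.145]]'; python3 go.py -75 -28 250 -90
```

```text
time_s: 1.63
tcp_pos: [0.3752, 0.1873, 0.2584]
ee_rot: [[0.168, -0.986, 0.002], [-0.986, -0.168, 0.002], [-0.002, -0.002, -1.0]]
wrist_force: [0.8, 0.6, -0.8]
gripper_width: 0.326
t 1.63 TCP st mm [-143.11  362.28  258.4 ] yaw -90.12 F st [ 0.9  0.5 -0.8] grip 0.326
tilt [ 0.0015  0.0021 -1.    ] j [ 49.   0. -24.  -0. -65. -39.]
shift [ 1.3005 -0.2298  0.026 ] turn [-0.0006  0.0006 -0.0007] | mm [390.1 -68.9   7.8] deg [-0.1  0.1 -0.1] rows 10.0
```

```bash
python3 -m creep '[[0,0.135,-0.024,0,0,0,0],[0,0.27,-0.048,0,0,0,0],[0,0.405,-0.072,0,0,0,0],[0,0.54,-0.096,0,0,0,0],[0,0.675,-0.12,0,0,0,0]]'; python3 go.py -75 -28 180 -90
```

```text
time_s: 2.05
tcp_pos: [0.4449, -0.0084, 0.2587]
ee_rot: [[0.168, -0.986, 0.003], [-0.986, -0.168, 0.003], [-0.002, -0.003, -1.0]]
wrist_force: [1.2, 2.2, 0.4]
gripper_width: 0.016
t 2.05 TCP st mm [-107.68  157.61  258.67] yaw -90.11 F st [1.5 2.  0.4] grip 0.016
tilt [ 0.003   0.0026 -1.    ] j [ 20.   3. -22.  -0. -65. -10.]
shift [ 0.619  -0.1092  0.2613] turn [-0.0011  0.0007 -0.0006] | mm [185.7 -32.8  78.4] deg [-0.2  0.1 -0.1] rows 5.0
```

```bash
python3 -m creep '[[0,0.13,-0.024,0.0,0,0,0],[0,0.26,-0.048,0,0,0,0],[0,0.39,-0.072,0.0,0,0,0],[0,0.52,-0.096,0.0,0,0,0],[0,0.64,-0.11,0.05,0,0,0]]'; python3 go.py -75 -28 74 -90
```

```text
time_s: 2.47
tcp_pos: [0.5122, -0.195, 0.2463]
ee_rot: [[0.168, -0.986, 0.01], [-0.986, -0.168, 0.0], [0.001, -0.01, -1.0]]
wrist_force: [0.8, 0.8, 0.9]
gripper_width: 0.007
t 2.47 TCP st mm [-73.08 -37.73 246.27] yaw -90.1 F st [0.9 0.6 0.9] grip 0.007
tilt [ 0.0101  0.0005 -0.9999] j [ -4.  14. -10.  -0. -65.  14.]
shift [-0.0331  0.0122  0.5741] turn [-0.0032 -0.0004 -0.0006] | mm [ -9.9   3.7 172.2] deg [-0.6 -0.1 -0.1] rows 5.0
```

```bash
python3 -m creep '[[0,-0.03,0.01,0.13,-0.003,0,0],[0,-0.033,0.012,0.26,-0.003,0,0],[0,-0.033,0.012,0.39,-0.003,0,0],[0,-0.033,0.012,0.52,-0.003,0,0],[0,-0.033,0.012,0.574,-0.003,0,0]]'; python3 go.py -65 -28 70 -90; python3 - <<'E'
from station import r
import cv2
a=r.capture("scene")[165:305,280:420]; cv2.imwrite("pics/s2.png",cv2.resize(a,(600,600),interpolation=cv2.INTER_CUBIC))
a=r.capture("top")[140:240,310:440]; cv2.imwrite("pics/t2.png",cv2.resize(a,(780,600),interpolation=cv2.INTER_CUBIC))
E
```

```text
time_s: 2.88
tcp_pos: [0.5055, -0.1855, 0.0692]
ee_rot: [[0.167, -0.986, -0.007], [-0.986, -0.167, 0.0], [-0.002, 0.007, -1.0]]
wrist_force: [0.1, 0.5, -0.1]
gripper_width: 0.009
t 2.88 TCP st mm [-78.12 -27.22  69.19] yaw -90.2 F st [ 0.2  0.5 -0.1] grip 0.009
tilt [-0.0074  0.0004 -1.    ] j [ -3.  25. -24.  -0. -42.  12.]
shift [ 0.0025 -0.0437 -0.003 ] turn [ 0.0023  0.0005 -0.0011] | mm [  0.7 -13.1  -0.9] deg [ 0.4  0.1 -0.2] rows 1.0
```

View pics/s2.png

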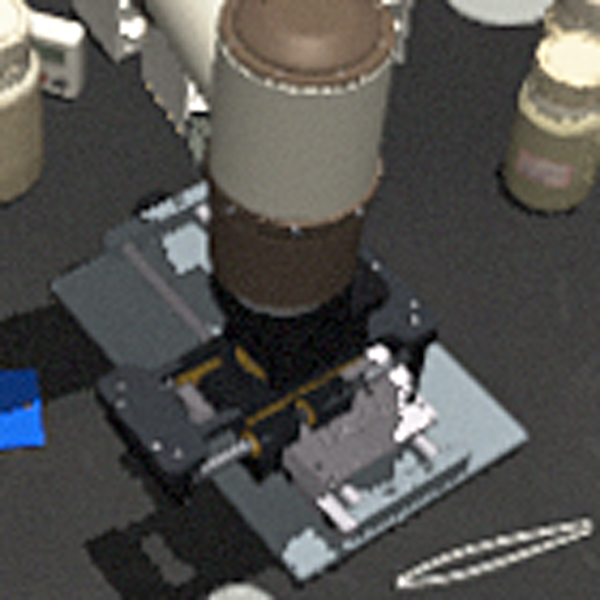

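The gripper is shut, with its jaws along x, just on the near side of the stack at about (280,430) in the crop. The body is clear of the gauge. Now I'll push slowly in +x at y = -27.

```bash
python3 -m creep '[[0,0,-0.03,0,0.002,0,0],[0,0,-0.045,0,0.002,0,0],[0,0,-0.06,0,0.002,0,0],[0,0,-0.07,0,0.002,0,0],[0,0,-0.08,0,0.002,0,0]]'; python3 go.py -48 -28 69 -90;  python3 -m creep '[[0,0,-0.006,0,0,0,0],[0,0,-0.012,0,0,0,0],[0,0,-0.018,0,0,0,0],[0,0,-0.018,0,0,0,0]]'; python3 go.py -45 -28 69 -90
```

```text
time_s: 3.4
tcp_pos: [0.5312, -0.1814, 0.0717]
ee_rot: [[0.168, -0.986, 0.002], [-0.986, -0.168, 0.001], [-0.0, -0.002, -1.0]]
wrist_force: [-0.3, 0.3, -0.3]
gripper_width: 0.007
t 3.4 TCP st mm [-52.1  -27.63  71.72] yaw -90.12 F st [-0.2  0.3 -0.3] grip 0.007
tilt [ 0.0015  0.0006 -1.    ] j [ -2.  26. -21.  -0. -43.  12.]
shift [ 0.0012 -0.0136  0.0091] turn [-0.0005  0.0001 -0.0007] | mm [ 0.4 -4.1  2.7] deg [-0.1  0.  -0.1] rows 1.0
time_s: 3.73
tcp_pos: [0.5365, -0.1806, 0.0718]
ee_rot: [[0.168, -0.986, 0.001], [-0.986, -0.168, 0.001], [-0.0, -0.001, -1.0]]
wrist_force: [-0.9, -0.6, 0.7]
gripper_width: 0.006
t 3.73 TCP st mm [-46.75 -27.66  71.84] yaw -90.12 F st [-1.  -0.4  0.7] grip 0.006
tilt [ 0.0012  0.0005 -1.    ] j [ -2.  26. -20.  -0. -44.  12.]
shift [ 0.0011 -0.0058  0.0095] turn [-0.0004  0.0001 -0.0007] | mm [ 0.3 -1.7  2.8] deg [-0.1  0.  -0.1] rows 1.0
```

```bash
python3 -m creep '[[0,0,-0.003,0,0,0,0],[0,0,-0.006,0,0,0,0],[0,0,-0.006,0,0,0,0]]'; python3 go.py; python3 -m creep '[[0,0,0.04,0,0,0,0],[0,-0.07,0.06,0,0,0,0],[0,-0.18,0.06,0,0,0,0],[0,-0.185,0.05,0,0,0,0],[0,-0.185,0.04,0,0,0,0]]'; python3 go.py -48 28 70 -90
```

```text
time_s: 3.98
tcp_pos: [0.538, -0.1803, 0.0718]
ee_rot: [[0.168, -0.986, 0.001], [-0.986, -0.168, 0.001], [-0.0, -0.001, -1.0]]
wrist_force: [-1.7, -0.2, 0.5]
gripper_width: 0.003
t 3.98 TCP st mm [-45.18 -27.65  71.76] yaw -90.12 F st [-1.7  0.1  0.5] grip 0.003
tilt [ 0.0006  0.0006 -1.    ] j [ -2.  27. -20.  -0. -44.  12.]
time_s: 4.4
tcp_pos: [0.5175, -0.1264, 0.0722]
ee_rot: [[0.171, -0.985, 0.002], [-0.985, -0.171, 0.001], [-0.0, -0.002, -1.0]]
wrist_force: [-0.2, 0.0, 0.7]
gripper_width: 0.007
t 4.4 TCP st mm [-56.25  28.97  72.17] yaw -89.96 F st [-0.2  0.1  0.7] grip 0.007
tilt [ 0.0021  0.0006 -1.    ] j [  4.  24. -25.  -0. -41.   6.]
shift [ 0.0033 -0.0275  0.0073] turn [-0.0007  0.0001  0.0002] | mm [ 1.  -8.2  2.2] deg [-0.1  0.   0. ] rows 1.0
```

```bash
python3 -m creep '[[0,0,-0.01,0,0,0,0],[0,0,-0.018,0,0,0,0],[0,0,-0.025,0,0,0,0],[0,0,-0.032,0,0,0,0],[0,0,-0.037,0,0,0,0]]'; python3 go.py;python3 -m creep '[[0,0,-0.003,0,0,0,0],[0,0,-0.006,0,0,0,0],[0,0,-0.006,0,0,0,0]]'; python3 go.py
```

```text
time_s: 4.82
tcp_pos: [0.5281, -0.1249, 0.0718]
ee_rot: [[0.17, -0.986, 0.001], [-0.986, -0.17, 0.001], [-0.001, -0.001, -1.0]]
wrist_force: [-1.4, 0.8, 0.9]
gripper_width: -0.002
t 4.82 TCP st mm [-45.49  28.6   71.84] yaw -90.03 F st [-1.3  1.   0.9] grip -0.002
tilt [ 0.0008  0.0007 -1.    ] j [  4.  25. -23.  -0. -42.   6.]
time_s: 5.07
tcp_pos: [0.53, -0.1248, 0.0717]
ee_rot: [[0.169, -0.986, 0.001], [-0.986, -0.169, 0.001], [-0.001, -0.001, -1.0]]
wrist_force: [0.0, -0.6, -0.0]
gripper_width: 0.003
t 5.07 TCP st mm [-43.65  28.41  71.67] yaw -90.05 F st [-0.1 -0.6 -0. ] grip 0.003
tilt [ 0.0007  0.0007 -1.    ] j [  4.  25. -23.  -0. -42.   6.]
```

```bash
python3 -m creep '[[0,0,-0.004,0,0,0,0],[0,0,-0.007,0,0,0,0],[0,0,-0.007,0,0,0,0]]'; python3 go.py;python3 -m creep '[[0,0,-0.004,0,0,0,0],[0,0,-0.007,0,0,0,0],[0,0,-0.007,0,0,0,0]]'; python3 go.py; python3 - <<'E'
from station import r
import cv2
a=r.capture("top")[140:240,310:440]; cv2.imwrite("pics/t3.png",cv2.resize(a,(780,600),interpolation=cv2.INTER_CUBIC))
E
```

```text
time_s: 5.32
tcp_pos: [0.532, -0.1244, 0.0716]
ee_rot: [[0.169, -0.986, 0.0], [-0.986, -0.169, 0.001], [-0.001, -0.0, -1.0]]
wrist_force: [-1.8, 0.4, 0.3]
gripper_width: 0.006
t 5.32 TCP st mm [-41.61  28.43  71.59] yaw -90.05 F st [-1.7  0.7  0.3] grip 0.006
tilt [ 0.0004  0.0008 -1.    ] j [  4.  25. -23.  -0. -42.   6.]
time_s: 5.57
tcp_pos: [0.5326, -0.1242, 0.0714]
ee_rot: [[0.169, -0.986, -0.003], [-0.986, -0.169, 0.001], [-0.001, 0.003, -1.0]]
wrist_force: [-5.5, -1.0, 3.4]
gripper_width: 0.004
t 5.57 TCP st mm [-40.97  28.53  71.41] yaw -90.07 F st [-5.6 -0.1  3.4] grip 0.004
tilt [-0.0032  0.0006 -1.    ] j [  4.  25. -22.  -0. -43.   6.]
```

View pics/t3.png

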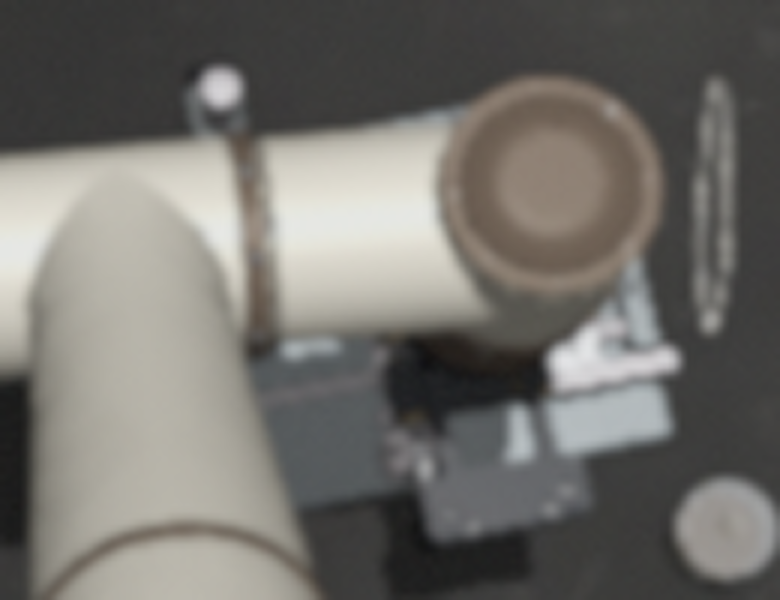

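The wrist covers the stack in this picture. Contact came at TCP x = -41 with 5.6 N. I'll repeat at the other end.

```bash
python3 -m creep '[[0,0.02,0.04,0,0,0,0],[0,0.12,0.04,0,0,0,0],[0,0.18,0.04,0,0,0,0],[0,0.185,0.03,0,0,0,0],[0,0.185,0.022,0,0,0,0]]'; python3 go.py -41.5 -27 71 -90
```

```text
time_s: 6.03
tcp_pos: [0.5361, -0.1812, 0.0716]
ee_rot: [[0.167, -0.986, -0.001], [-0.986, -0.167, 0.0], [-0.001, 0.001, -1.0]]
wrist_force: [0.3, 0.1, -0.7]
gripper_width: 0.01
t 6.03 TCP st mm [-47.2  -28.17  71.55] yaw -90.18 F st [ 0.3  0.  -0.7] grip 0.01
tilt [-0.0006  0.0005 -1.    ] j [ -2.  26. -20.  -0. -44.  12.]
shift [-0.004  -0.019   0.0018] turn [ 0.0002  0.0002 -0.001 ] | mm [-1.2 -5.7  0.6] deg [ 0.   0.  -0.2] rows 1.0
```

```bash
python3 -m creep '[[0,0,-0.005,0,0,0,0],[0,0,-0.01,0,0,0,0],[0,0,-0.015,0,0,0,0],[0,0,-0.019,0,0,0,0],[0,0,-0.021,0,0,0,0]]'; python3 go.py;python3 -m creep '[[0,0,-0.003,0,0,0,0],[0,0,-0.005,0,0,0,0],[0,0,-0.005,0,0,0,0]]'; python3 go.py -75 -28 71 -90
```

```text
time_s: 6.45
tcp_pos: [0.5418, -0.1798, 0.0714]
ee_rot: [[0.167, -0.986, -0.002], [-0.986, -0.167, 0.0], [-0.001, 0.002, -1.0]]
wrist_force: [-2.5, -1.3, 0.2]
gripper_width: 0.006
t 6.45 TCP st mm [-41.37 -27.81  71.45] yaw -90.15 F st [-2.6 -0.9  0.2] grip 0.006
tilt [-0.002   0.0004 -1.    ] j [ -2.  27. -19.  -0. -44.  12.]
time_s: 6.7
tcp_pos: [0.5424, -0.1795, 0.0713]
ee_rot: [[0.167, -0.986, -0.004], [-0.986, -0.168, 0.001], [-0.001, 0.004, -1.0]]
wrist_force: [-3.5, -1.8, 1.5]
gripper_width: 0.003
t 6.7 TCP st mm [-40.74 -27.56  71.26] yaw -90.15 F st [-3.7 -1.2  1.5] grip 0.003
tilt [-0.0042  0.0005 -1.    ] j [ -2.  27. -19.  -0. -44.  12.]
shift [0.0018 0.1142 0.0013] turn [ 0.0013  0.0004 -0.0008] | mm [ 0.5 34.3  0.4] deg [ 0.2  0.1 -0.1] rows 1.0
```

```bash
python3 -m creep '[[0,0,0.08,0,0,0,0],[0,0,0.1,-0.1,0,0,0],[0.34,0.1,0.1,-0.13,0,0,0],[0.34,0.178,0.05,-0.13,0,0,0],[0.34,0.178,-0.05,-0.13,0,0,0]]'; python3 go.py 0 -80 72 -90
```

```text
time_s: 7.12
tcp_pos: [0.5668, -0.2327, 0.1121]
ee_rot: [[0.163, -0.987, 0.001], [-0.987, -0.163, -0.0], [0.0, -0.001, -1.0]]
wrist_force: [-0.1, -0.4, -0.4]
gripper_width: 0.155
t 7.12 TCP st mm [-25.77 -84.21 112.1 ] yaw -90.38 F st [-0.2 -0.3 -0.4] grip 0.155
tilt [ 0.0006 -0.0002 -1.    ] j [ -7.  27. -11.   0. -52.  17.]
shift [-0.0147 -0.0857  0.1337] turn [-0.0002 -0.0001 -0.0021] | mm [ -4.4 -25.7  40.1] deg [-0.  -0.  -0.4] rows 2.0
```

```bash
python3 -m creep '[[0.34,0,-0.086,0,0,0,-0.002],[0.34,0,-0.086,0.1,0,0,-0.002],[0.34,-0.01,-0.086,0.134,0,0,-0.002],[0.34,-0.015,-0.086,0.134,0,0,-0.002]]'; python3 go.py 0 -66 72 -90
python3 - <<'E'
from station import r
import cv2
a=r.capture("scene")[165:305,280:420]; cv2.imwrite("pics/s4.png",cv2.resize(a,(600,600),interpolation=cv2.INTER_CUBIC))
E
```

```text
time_s: 7.45
tcp_pos: [0.5899, -0.2231, 0.0686]
ee_rot: [[0.169, -0.986, -0.005], [-0.986, -0.169, 0.002], [-0.002, 0.004, -1.0]]
wrist_force: [-1.1, -0.4, 0.1]
gripper_width: 0.33
t 7.45 TCP st mm [ -1.3  -78.65  68.56] yaw -90.05 F st [-1.1 -0.2  0.1] grip 0.33
tilt [-0.0048  0.0015 -1.    ] j [ -6.  32. -10.  -0. -48.  16.]
shift [-0.0422 -0.0042 -0.0114] turn [ 0.0014  0.0007 -0.0003] | mm [-12.7  -1.3  -3.4] deg [ 0.3  0.1 -0.1] rows 1.0
```

View pics/s4.png

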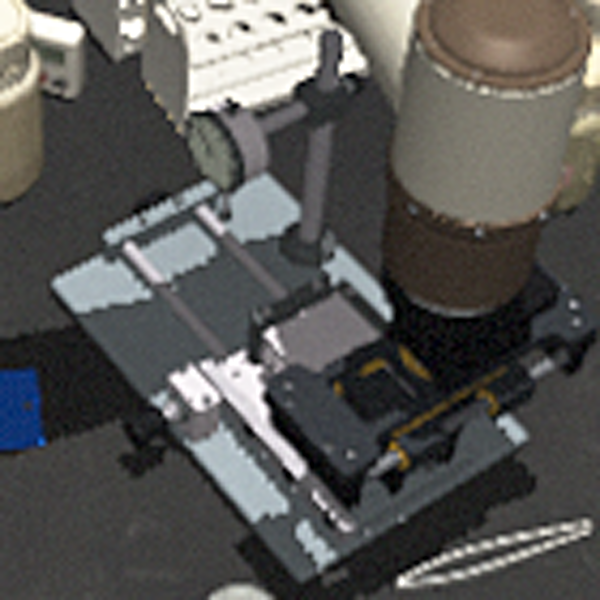

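The two fingers stand on the right side of the stack, and the gripper body is well clear of the gauge. Now I'll push in +y.

```bash
python3 -m creep '[[0.34,-0.02,-0.004,-0.01,0.0014,0,0],[0.34,-0.04,-0.004,-0.01,0.0014,0,0],[0.34,-0.055,-0.004,-0.01,0.0014,0,0],[0.34,-0.065,-0.004,-0.01,0.0014,0,0],[0.34,-0.075,-0.004,-0.01,0.0014,0,0]]'; python3 go.py;  python3 -m creep '[[0.34,-0.006,0,0,0,0,0],[0.34,-0.012,0,0,0,0,0],[0.34,-0.016,0,0,0,0,0],[0.34,-0.016,0,0,0,0,0]]'; python3 go.py
```

```text
time_s: 7.92
tcp_pos: [0.5887, -0.2009, 0.0749]
ee_rot: [[0.171, -0.985, 0.005], [-0.985, -0.171, 0.0], [0.001, -0.005, -1.0]]
wrist_force: [0.1, -2.5, 1.7]
gripper_width: 0.339
t 7.92 TCP st mm [  1.25 -56.54  74.92] yaw -89.94 F st [-0.3 -2.4  1.7] grip 0.339
tilt [ 0.0046  0.0001 -1.    ] j [ -4.  31. -12.  -0. -48.  14.]
time_s: 8.25
tcp_pos: [0.588, -0.1964, 0.0753]
ee_rot: [[0.171, -0.985, 0.005], [-0.985, -0.171, -0.0], [0.001, -0.005, -1.0]]
wrist_force: [-0.3, -2.5, 1.6]
gripper_width: 0.338
t 8.25 TCP st mm [  1.38 -52.02  75.34] yaw -89.93 F st [-0.8 -2.4  1.6] grip 0.338
tilt [ 0.0052 -0.0004 -1.    ] j [ -4.  30. -12.   0. -47.  13.]
```

```bash
python3 -m creep '[[0.34,-0.004,0,0,0,0,0],[0.34,-0.008,0,0,0,0,0],[0.34,-0.008,0,0,0,0,0]]'; python3 go.py
```

```text
time_s: 8.5
tcp_pos: [0.5883, -0.195, 0.0754]
ee_rot: [[0.171, -0.985, 0.007], [-0.985, -0.171, -0.002], [0.003, -0.006, -1.0]]
wrist_force: [1.8, -6.3, 0.0]
gripper_width: 0.34
t 8.5 TCP st mm [  1.86 -50.7   75.42] yaw -89.93 F st [ 0.7 -6.5  0. ] grip 0.34
tilt [ 0.0067 -0.0018 -1.    ] j [ -3.  30. -12.   0. -47.  13.]
```

```bash
python3 -m creep '[[0.34,-0.005,0,0,0,0,0],[0.34,-0.005,0,0,0,0,0]]'; python3 go.py; python3 -m creep '[[0.34,0.03,0,0,0,0,0],[0.2,0.1,0.0,-0.1,0,0,0],[0,0.1,0.08,-0.13,0,0,0],[0,0.1,0.2,-0.13,0,0,0],[0,0.02,0.24,-0.13,0,0,0]]'; python3 go.py -60 -28 72 -90
```

```text
time_s: 8.67
tcp_pos: [0.5884, -0.1948, 0.0755]
ee_rot: [[0.171, -0.985, 0.008], [-0.985, -0.171, -0.004], [0.005, -0.007, -1.0]]
wrist_force: [1.4, -7.7, -0.6]
gripper_width: 0.342
t 8.67 TCP st mm [  2.03 -50.54  75.45] yaw -89.94 F st [ 0.1 -7.9 -0.6] grip 0.342
tilt [ 0.0075 -0.0035 -1.    ] j [ -3.  30. -12.   0. -47.  13.]
time_s: 9.08
tcp_pos: [0.5152, -0.2151, 0.1137]
ee_rot: [[0.165, -0.986, 0.006], [-0.986, -0.165, -0.002], [0.003, -0.006, -1.0]]
wrist_force: [0.2, 1.0, 0.1]
gripper_width: 0.121
t 9.08 TCP st mm [-73.61 -58.05 113.7 ] yaw -90.29 F st [0.4 1.  0.1] grip 0.121
tilt [ 0.006  -0.0021 -1.    ] j [ -6.  23. -19.   0. -48.  15.]
shift [-0.1008 -0.0441  0.1389] turn [-0.0018 -0.001  -0.0016] | mm [-30.2 -13.2  41.7] deg [-0.3 -0.2 -0.3] rows 2.0
```

```bash
python3 -m creep '[[0,-0.1,0.01,0,-0.002,0,-0.002],[0,-0.1,0.01,0.1,-0.002,0,-0.002],[0,-0.1,0,0.14,-0.002,0,-0.002],[0,-0.1,-0.03,0.14,-0.002,0,-0.002],[0,-0.1,-0.07,0.14,-0.002,0,-0.002]]'; python3 go.py -41 -28 72 -90
```

```text
time_s: 9.5
tcp_pos: [0.5309, -0.1819, 0.0711]
ee_rot: [[0.171, -0.985, -0.003], [-0.985, -0.171, -0.003], [0.002, 0.003, -1.0]]
wrist_force: [1.3, 0.6, -0.0]
gripper_width: 0.007
t 9.5 TCP st mm [-52.51 -28.03  71.11] yaw -89.96 F st [ 1.4  0.4 -0. ] grip 0.007
tilt [-0.0026 -0.0025 -1.    ] j [ -2.  26. -21.   0. -43.  12.]
shift [-0.0001 -0.0384 -0.0031] turn [ 0.001  -0.0006  0.0002] | mm [ -0.  -11.5  -0.9] deg [ 0.2 -0.1  0. ] rows 1.0
```

```bash
python3 -m creep '[[0,0,-0.012,0,0,0,0],[0,0,-0.022,0,0,0,0],[0,0,-0.03,0,0,0,0],[0,0,-0.037,0,0,0,0],[0,0,-0.041,0,0,0,0]]'; python3 go.py; python3 -m creep '[[0,0,0.03,0,0,0,0],[0,-0.1,0.03,0,0,0,0],[0,-0.183,0.03,0,0,0,0],[0,-0.187,0.02,0,0,0,0],[0,-0.187,0.01,0,0,0,0]]'; python3 go.py -41 28 72 -90
```

```text
time_s: 9.92
tcp_pos: [0.5425, -0.1799, 0.0712]
ee_rot: [[0.17, -0.985, -0.004], [-0.985, -0.17, -0.002], [0.002, 0.004, -1.0]]
wrist_force: [-2.2, -0.4, 1.3]
gripper_width: 0.002
t 9.92 TCP st mm [-40.69 -28.07  71.18] yaw -89.98 F st [-2.3  0.   1.3] grip 0.002
tilt [-0.0038 -0.0024 -1.    ] j [ -2.  27. -19.   0. -44.  12.]
time_s: 10.33
tcp_pos: [0.5294, -0.1244, 0.0715]
ee_rot: [[0.172, -0.985, -0.004], [-0.985, -0.172, -0.002], [0.002, 0.004, -1.0]]
wrist_force: [-0.0, -0.4, 0.0]
gripper_width: 0.001
t 10.33 TCP st mm [-44.2   28.86  71.54] yaw -89.87 F st [-0.1 -0.4  0. ] grip 0.001
tilt [-0.0037 -0.0023 -1.    ] j [  4.  25. -23.   0. -42.   6.]
shift [ 0.0029 -0.0106 -0.0016] turn [ 0.0013 -0.0005  0.0007] | mm [ 0.9 -3.2 -0.5] deg [ 0.2 -0.1  0.1] rows 1.0
```

Push at this end, then back off, go up and move aside (to the robot, -x) so I can look.

```bash
python3 -m creep '[[0,0,-0.006,0,0,0,0],[0,0,-0.01,0,0,0,0],[0,0,-0.014,0,0,0,0],[0,0,-0.014,0,0,0,0]]'; python3 go.py; python3 -m creep '[[0,0,0.08,0,0,0,0],[0,0,0.18,-0.1,0,0,0],[0,0,0.25,-0.2,0,0,0.036],[0.45,0,0.25,-0.3,0,0,0.036],[0.45,0,0.25,-0.4,0,0,0.036]]'; python3 go.py -110.5 45 150 0
python3 - <<'E'
from station import r
import cv2
a=r.capture("scene")[165:305,280:420]; cv2.imwrite("pics/s5.png",cv2.resize(a,(600,600),interpolation=cv2.INTER_CUBIC))
a=r.capture("top")[140:240,310:440]; cv2.imwrite("pics/t5.png",cv2.resize(a,(780,600),interpolation=cv2.INTER_CUBIC))
E
```

```text
time_s: 10.67
tcp_pos: [0.5328, -0.1244, 0.0714]
ee_rot: [[0.171, -0.985, -0.006], [-0.985, -0.171, -0.002], [0.001, 0.006, -1.0]]
wrist_force: [-2.1, 0.4, 2.6]
gripper_width: 0.007
t 10.67 TCP st mm [-40.78  28.3   71.43] yaw -89.94 F st [-2.   0.8  2.6] grip 0.007
tilt [-0.0056 -0.0024 -1.    ] j [  4.  25. -22.   0. -43.   6.]
time_s: 11.08
tcp_pos: [0.4583, -0.1377, 0.1932]
ee_rot: [[0.057, -0.998, -0.005], [-0.998, -0.057, -0.002], [0.002, 0.006, -1.0]]
wrist_force: [1.2, 0.0, -0.0]
gripper_width: 0.088
t 11.08 TCP st mm [-116.48   27.91  193.24] yaw -96.5 F st [ 1.2 -0.2 -0. ] grip 0.088
tilt [-0.0054 -0.0024 -1.    ] j [  3.  10. -23.   0. -57.   0.]
shift [-0.0591 -0.0142  0.1439] turn [ 0.0019  0.001  -0.5361] | mm [-17.7  -4.2  43.2] deg [  0.3   0.2 -96.5] rows 14.0
```

View pics/s5.png

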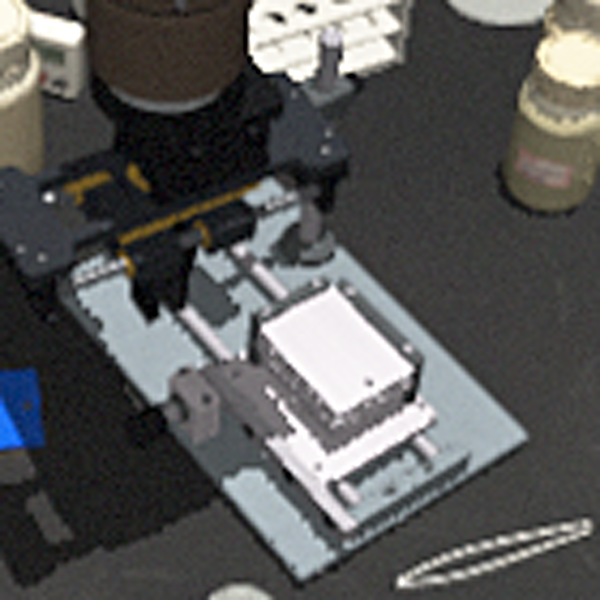

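View pics/t5.png

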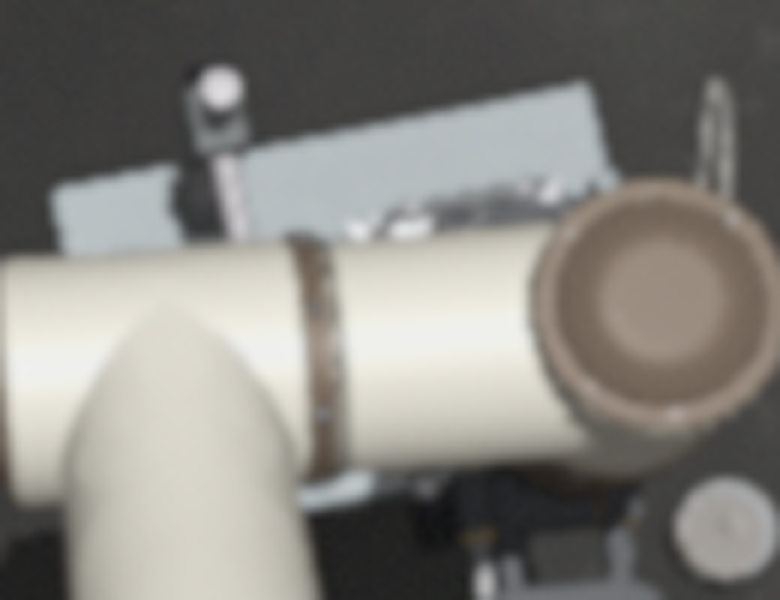

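The stack now looks flush: its edges are parallel to the fences and no steps show at the right or near faces, around (340,390) in the scene crop. The carriage and knob have not moved. Next I'll rotate for the knob and straddle it.

```bash
python3 -m creep '[[0.5,0,0,0,0,0,0.039],[0.5,0,0,0,0,0,0.078],[0.5,0,0,0,0,0,0.117],[0.5,0,0,0,0,0,0.156],[0.5,0,0,0,0,0,0.195]]';python3 -m creep '[[0.5,0,0,0,0,0,0.039],[0.5,0,0,0,0,0,0.078],[0.5,0,0,0,0,0,0.117],[0.5,0,0,0,0,0,0.156],[0.5,0,0,0,0,0,0.195]]'; python3 go.py -112 45 150 180
```

```text
time_s: 11.6
tcp_pos: [0.463, -0.1381, 0.1968]
ee_rot: [[-0.531, -0.847, 0.007], [-0.847, 0.531, -0.003], [-0.001, -0.008, -1.0]]
wrist_force: [0.6, 0.3, 0.4]
gripper_width: 0.478
time_s: 12.02
tcp_pos: [0.4631, -0.1384, 0.1961]
ee_rot: [[-0.924, -0.381, 0.007], [-0.381, 0.925, -0.003], [-0.005, -0.006, -1.0]]
wrist_force: [0.3, 0.1, 0.6]
gripper_width: 0.499
t 12.02 TCP st mm [-111.9    26.42  196.1 ] yaw -167.39 F st [0.3 0.  0.6] grip 0.499
tilt [ 0.0071 -0.0032 -1.    ] j [  3.  10. -23.   0. -56. -71.]
shift [-0.0124  0.0614  0.1534] turn [-0.0016  0.0019  0.0701] | mm [-3.7 18.4 46. ] deg [-0.3  0.3 12.6] rows 2.0
```

```bash
python3 -m creep '[[0.5,-0.01,0.061,0,-0.0016,0.002,0.036],[0.5,-0.012,0.061,0,-0.0016,0.002,0.07],[0.5,-0.012,0.061,0.08,-0.0016,0.002,0.07],[0.5,-0.012,0.061,0.154,-0.0016,0.002,0.07]]'; python3 go.py -111 45 35 180
python3 - <<'E'
from station import r
import cv2
a=r.capture("scene")[195:305,250:397]; cv2.imwrite("pics/s6.png",cv2.resize(a,(800,600),interpolation=cv2.INTER_CUBIC))
E
```

```text
time_s: 12.35
tcp_pos: [0.4608, -0.1202, 0.1497]
ee_rot: [[-0.985, -0.17, 0.004], [-0.17, 0.985, 0.0], [-0.004, -0.0, -1.0]]
wrist_force: [-0.4, -0.2, -0.0]
gripper_width: 0.502
t 12.35 TCP st mm [-111.02   44.69  149.74] yaw 179.99 F st [-0.4 -0.2 -0. ] grip 0.502
tilt [ 0.0037  0.0004 -1.    ] j [  5.  13. -27.  -0. -50. -85.]
shift [0.0013 0.0011 0.3825] turn [-0.0001  0.0012 -0.0001] | mm [  0.4   0.3 114.7] deg [-0.   0.2 -0. ] rows 3.0
```

View pics/s6.png

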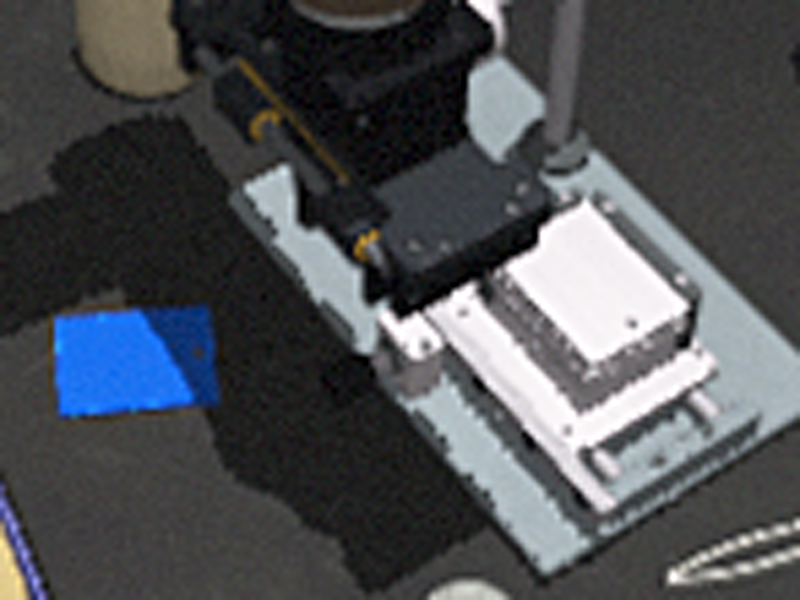

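The stack is flush, with the right-face corner at (595,380). The knob is in shadow just below the gripper, around (345,380). Now I'll go down over the knob.

```bash
python3 -m creep '[[0.5,0,0,0.12,0,0.001,0],[0.5,0,0,0.2,0,0.001,0],[0.5,0,0,0.28,0,0.001,0],[0.5,0,0,0.34,0,0.001,0],[0.5,0,0,0.38,0,0.001,0]]'; python3 go.py -111 45 35 180
```

```text
time_s: 12.82
tcp_pos: [0.4554, -0.1203, 0.0288]
ee_rot: [[-0.986, -0.167, -0.014], [-0.167, 0.986, 0.001], [0.013, 0.003, -1.0]]
wrist_force: [0.3, 0.2, 0.3]
gripper_width: 0.503
t 12.82 TCP st mm [-116.41   45.55   28.76] yaw 179.85 F st [0.3 0.2 0.3] grip 0.503
tilt [-0.0135  0.0006 -0.9999] j [  5.  24. -35.  -0. -32. -85.]
shift [-0.0178 -0.0017 -0.021 ] turn [ 0.0009 -0.0042 -0.0008] | mm [-5.3 -0.5 -6.3] deg [ 0.2 -0.8 -0.2] rows 1.0
```

```bash
python3 -m creep '[[0.5,-0.017,-0.001,-0.02,0,-0.004,0],[0.5,-0.017,-0.001,-0.02,0,-0.004,0]]'; python3 go.py -111 45 35 180
python3 - <<'E'
from station import r
import cv2
a=r.capture("scene")[195:305,250:397]; cv2.imwrite("pics/s7.png",cv2.resize(a,(800,600),interpolation=cv2.INTER_CUBIC))
E
```

```text
time_s: 12.98
tcp_pos: [0.4617, -0.12, 0.0351]
ee_rot: [[-0.986, -0.168, -0.0], [-0.168, 0.986, 0.002], [-0.0, 0.002, -1.0]]
wrist_force: [0.2, -0.6, 0.7]
gripper_width: 0.5
t 12.98 TCP st mm [-110.12   44.76   35.07] yaw 179.87 F st [ 0.1 -0.6  0.7] grip 0.5
tilt [-0.0001  0.0024 -1.    ] j [  5.  23. -34.  -0. -33. -85.]
shift [0.0029 0.0008 0.0002] turn [ 0.0008  0.0001 -0.0007] | mm [0.9 0.2 0.1] deg [ 0.1  0.  -0.1] rows 1.0
```

View pics/s7.png

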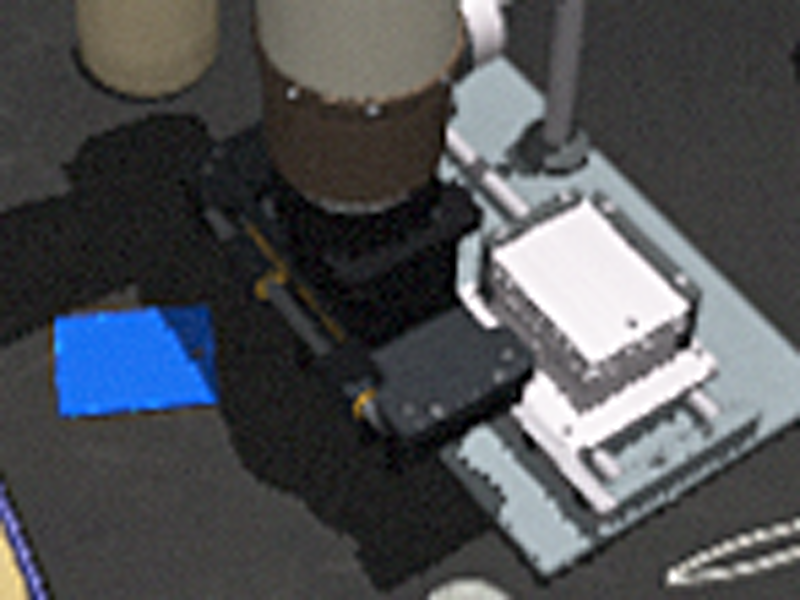

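```bash
python3 -m creep '[[0,0,0,0,0,0,0],[0,0,0,0,0,0,0],[0,0,0,0,0,0,0],[0,0,0,0,0,0,0],[0,0,0,0,0,0,0]]'; python3 go.py
python3 - <<'E'
from h import *
from station import r
m=r.camera_model("scene");p=np.load("pose.npy");im=cv2.imread("pics/s7.png")
def c(q): return ((q-[250,195]+.5)*[800/147,600/110]-.5).astype(int)
for z in(82,62):
    q=c(proj(m,w(p,[(-30,-40,z),(30,-40,z),(30,40,z),(-30,40,z)]))); cv2.polylines(im,[q.reshape(-1,1,2).astype(np.int32)],True,(0,0,255),1)
cv2.imwrite("pics/s7o.png",im[150:450,400:800].repeat(2,0).repeat(2,1))
E
```

```text
time_s: 13.45
tcp_pos: [0.4623, -0.1203, 0.0362]
ee_rot: [[-0.986, -0.168, 0.002], [-0.168, 0.986, 0.002], [-0.003, 0.001, -1.0]]
wrist_force: [0.3, -4.3, 0.6]
gripper_width: 0.227
t 13.45 TCP st mm [-109.58   44.32   36.2 ] yaw 179.9 F st [-0.4 -4.3  0.6] grip 0.227
tilt [ 0.0023  0.0019 -1.    ] j [  5.  23. -34.  -0. -33. -85.]
```

View pics/s7o.png

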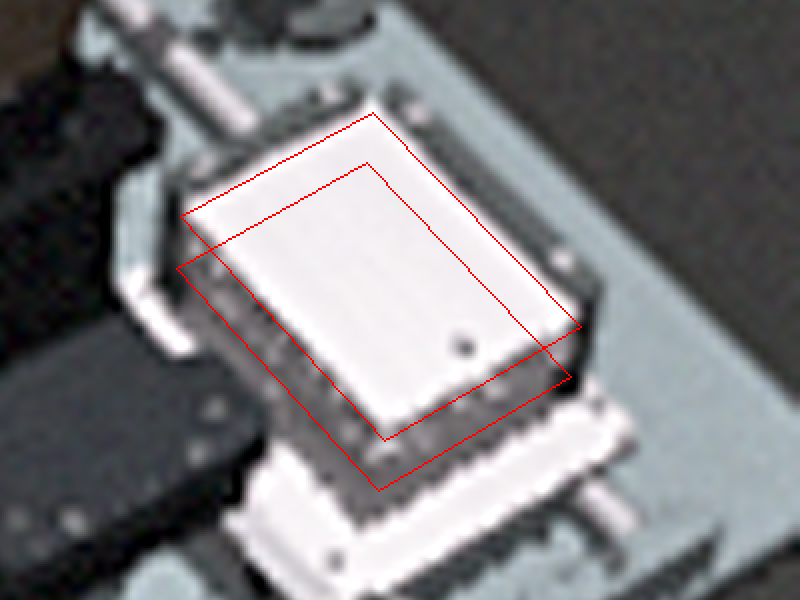

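The overlay of the squared stack agrees with the image to about half a pixel (1 mm). The jaws hold the waist at 19.7 mm. First a 5 mm partial pull to check the grip.

```bash
python3 -m creep '[[0,0.006,-0.001,0,0,0,0],[0,0.012,-0.002,0,0,0,0],[0,0.017,-0.002,0,0,0,0],[0,0.017,-0.002,0,0,0,0]]'; python3 go.py
```

```text
time_s: 13.78
tcp_pos: [0.4607, -0.1209, 0.0365]
ee_rot: [[-0.986, -0.169, 0.01], [-0.169, 0.986, 0.003], [-0.01, 0.001, -1.0]]
wrist_force: [6.0, 2.2, -6.6]
gripper_width: 0.233
t 13.78 TCP st mm [-111.28   44.     36.52] yaw 179.95 F st [ 6.3  1.1 -6.6] grip 0.233
tilt [ 0.0099  0.0028 -0.9999] j [  5.  23. -35.  -0. -32. -85.]
```

```bash
python3 -m creep '[[0,0.02,0,0.003,0,0.002,0],[0,0.035,0,0.003,0,0.003,0],[0,0.048,0,0.004,0,0.004,0],[0,0.056,0,0.004,0,0.005,0],[0,0.063,0,0.004,0,0.005,0]]'; python3 go.py
```

```text
time_s: 14.2
tcp_pos: [0.4493, -0.123, 0.0365]
ee_rot: [[-0.985, -0.171, 0.01], [-0.171, 0.985, 0.001], [-0.01, -0.001, -1.0]]
wrist_force: [11.0, 3.8, -6.1]
gripper_width: 0.236
t 14.2 TCP st mm [-122.85   43.9    36.53] yaw -179.92 F st [11.5  1.9 -6.1] grip 0.236
tilt [ 0.0103  0.001  -0.9999] j [  5.  22. -36.  -0. -31. -85.]
```

```bash
python3 -m creep '[[0,0.028,0,0.003,0,0.005,0],[0,0.035,0,0.003,0,0.005,0],[0,0.035,0,0.003,0,0.005,0]]'; python3 go.py; python3 -m creep '[[0,0.03,0,0.003,0,0.005,0],[0,0.03,0,0.003,0,0.005,0],[0,0.03,0,0.003,0,0.005,0],[0,0.03,0,0.003,0,0.005,0],[0,0.03,0,0.003,0,0.005,0]]'; python3 go.py
```

```text
time_s: 14.45
tcp_pos: [0.4483, -0.1232, 0.0369]
ee_rot: [[-0.985, -0.174, 0.015], [-0.174, 0.985, -0.0], [-0.015, -0.003, -1.0]]
wrist_force: [13.9, 4.5, -12.2]
gripper_width: 0.233
t 14.45 TCP st mm [-123.89   43.87   36.89] yaw -179.79 F st [ 14.5   2.  -12.2] grip 0.233
tilt [ 0.0155 -0.0001 -0.9999] j [  5.  22. -36.   0. -31. -85.]
time_s: 14.87
tcp_pos: [0.4483, -0.1232, 0.0369]
ee_rot: [[-0.984, -0.176, 0.019], [-0.176, 0.984, -0.001], [-0.018, -0.005, -1.0]]
wrist_force: [14.0, 3.6, -12.9]
gripper_width: 0.23
t 14.87 TCP st mm [-123.89   43.88   36.92] yaw -179.67 F st [ 14.4   1.1 -12.9] grip 0.23
tilt [ 0.0189 -0.0014 -0.9998] j [  5.  22. -37.   0. -30. -85.]
```

The plunger is at its stop: TCP x -123.9 (14.3 mm of travel), 14.4 N. I'll hold it while the carriage runs.

```bash
for i in 1 2 3; do python3 -m creep '[[0,0.03,0,0.003,0,0.005,0],[0,0.03,0,0.003,0,0.005,0],[0,0.03,0,0.003,0,0.005,0],[0,0.03,0,0.003,0,0.005,0],[0,0.03,0,0.003,0,0.005,0]]' >/dev/null; python3 go.py|head -1; done
python3 - <<'E'
from station import r
import cv2
a=r.capture("scene")[165:285,250:410]; cv2.imwrite("pics/s8.png",cv2.resize(a,(800,600),interpolation=cv2.INTER_CUBIC))
E
```

```text
t 15.28 TCP st mm [-123.88   43.88   36.95] yaw -179.56 F st [ 15.3   1.6 -12. ] grip 0.232
t 15.7 TCP st mm [-123.9    43.88   36.96] yaw -179.45 F st [ 14.    1.2 -12.2] grip 0.228
t 16.12 TCP st mm [-123.9    43.88   36.99] yaw -179.35 F st [ 14.3   1.8 -12.5] grip 0.232
```

View pics/s8.png

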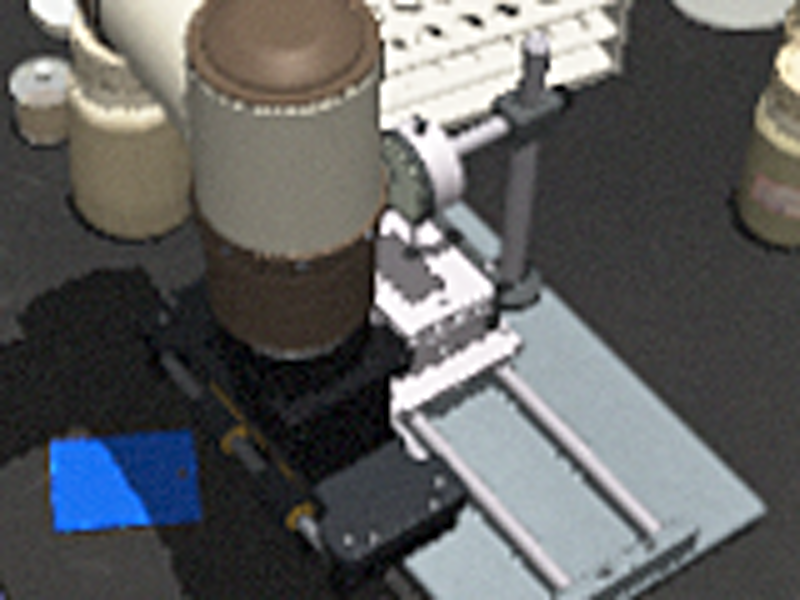

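The carriage has run under the gauge tip, at about (415,245) in the crop. I'll hold a bit longer, then overlay the predicted end-stop pose.

```bash
for i in 1 2 3; do python3 -m creep '[[0,0.03,0,0.003,0,0.005,0],[0,0.03,0,0.003,0,0.005,0],[0,0.03,0,0.003,0,0.005,0],[0,0.03,0,0.003,0,0.005,0],[0,0.03,0,0.003,0,0.005,0]]' >/dev/null; python3 go.py|head -1; done
python3 - <<'E'
from station import r
from h import *
a=r.capture("scene")[185:265,310:417]
m=r.camera_model("scene");p=np.load("pose.npy");k=7.4
im=cv2.resize(a,None,fx=k,fy=k,interpolation=cv2.INTER_CUBIC)
def c(q): return (((q-[310,185]+.5)*k)-.5).astype(np.int32)
im2=im.copy()
for z in(82,62):
    cv2.polylines(im2,[c(proj(m,w(p,[(-30,80,z),(30,80,z),(30,160,z),(-30,160,z)]))).reshape(-1,1,2)],True,(0,0,255),1)
cv2.imwrite("pics/s9.png",im2)
print(im2.shape)
E
```

```text
t 16.58 TCP st mm [-123.91   43.88   36.99] yaw -179.25 F st [ 13.7   2.4 -13.4] grip 0.234
t 17.0 TCP st mm [-123.91   43.88   37.03] yaw -179.16 F st [ 14.1   1.6 -11.6] grip 0.233
t 17.42 TCP st mm [-123.93   43.88   37.04] yaw -179.07 F st [ 14.4   2.  -12. ] grip 0.234
(592, 792, 3)
```

View pics/s9.png

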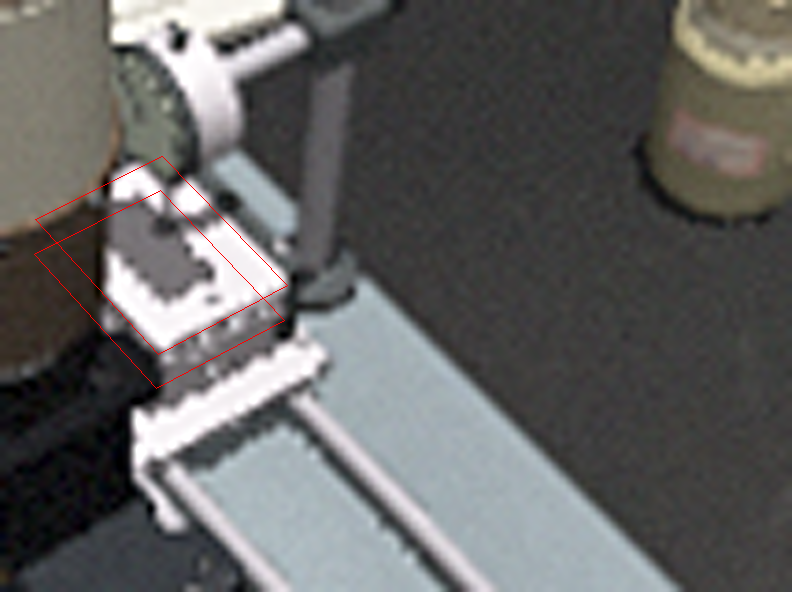

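The overlay agrees to within half a pixel at the end stop, and the stack is square. I'll hold a little longer to confirm nothing is still moving, then hand in.

```bash
for i in 1 2; do python3 -m creep '[[0,0.03,0,0.003,0,0.005,0],[0,0.03,0,0.003,0,0.005,0],[0,0.03,0,0.003,0,0.005,0],[0,0.03,0,0.003,0,0.005,0],[0,0.03,0,0.003,0,0.005,0]]' >/dev/null; python3 go.py|head -1; done
python3 - <<'E'
from station import r
import cv2,numpy as np
A=r.capture("scene")[215:265,325:360].astype(np.float32).mean(2)
for i in range(6): r.capture("scene")
B=r.capture("scene")[215:265,325:360].astype(np.float32).mean(2)
print("shift px",cv2.phaseCorrelate(A,B)); s=r.sense(); print(s["time_s"],s["tcp_pos"],s["wrist_force"])
E
```

```text
t 17.88 TCP st mm [-123.96   43.86   37.04] yaw -178.99 F st [ 14.2   2.4 -12.8] grip 0.23
t 18.3 TCP st mm [-123.94   43.89   37.07] yaw -178.91 F st [ 13.3   1.8 -12.8] grip 0.229
shift px ((0.07146425048414784, 0.02645435892756609), 1.023437970744239)
18.7 [ 0.44821599 -0.12322151  0.03706589] [ 14.13969158   4.33344213 -12.54672372]
```

```bash
python3 -c "
from station import r
print(r.finish_job())"; python3 go.py | head -1
```

```text
the job is handed in; nothing more can be done
None
the job is handed in; nothing more can be done
```

I squared the five coupons against both fences, pulled the plunger back to its stop and held it there while the carriage ran under the gauge. I then handed the job in at about 18.7 s with the plunger still held; no verdict was reported.

**Squaring:** I tapped the near side at both ends, pushed from the right side with two fingers, then tapped both ends again. The stack met the far fence at the same position at both ends.

**Plunger:** I gripped the knob at its waist and pulled about 14.3 mm. The wrist force held at about 14 N for the last 4 s. A small side force of about 2 N and about 12 N downward also remained at the wrist.

**Last checks:**
- **Stack and carriage:** The outline of a squared stack at the 0.120 m end stop matched the picture to about half a pixel (about 1 mm).
- **Movement:** The carriage moved less than 0.1 pixel over 0.35 s.
- **Gauge and bystanders:** I saw no sign of gauge contact, and nothing I could see had moved. I did not measure every bystander, and part of the stack was hidden by the wrist in the last picture.

No check failed or disagreed.

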